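# Swap flat and charged battery packs between devices and chargers

## Robot

A 6-joint arm with a two-finger parallel gripper is mounted at the origin on a cart in front of the work surface, level with it; the furniture and walls round the work are solid. World frame = base frame: x ahead of the robot, y to its left, z up, the work surface at z = 0. Lengths are in m, angles in rad, forces in N, time in s.
With the tool pointing down it reaches from about 0.3 to 0.775 m from the base axis. Payload 14.6 kg.
Tool frame: the origin (TCP) lies on the mounting face of the last link; the fingertips stand 199 mm ahead of it and the grasp point (between the pads) lies 180 mm ahead of it; z points along the fingers, y is the line along which they close (so a half turn about z gives the same grasp; the last joint's range is limited). The gripper opens to 94 mm and grips with 3 to 60 N. Pads are 16 mm wide; open, the fingers measure 119 mm over their backs; the gripper's body (75 mm by 177 mm) begins 78 mm behind the grasp point.
Start: joints at [-1.264, 0.3, 1.521, -0, 1.321, -0.067], TCP at [0.201, -0.512, 0.405] pointing down, gripper open.
Joint ranges: [-3.03, 3.03], [-0.79, 2.21], [0.23, 2.52], [-1.04, 4.18], [0, 3.07], [-2.55, 2.55]. Speed limits (rad/s): [2.22, 2.22, 2.57, 3.14, 3.14, 3.14].

## Interface

Orientations are given as [roll, pitch, yaw] about the fixed x, y, z axes, in that order (R = Rz(yaw) Ry(pitch) Rx(roll)).
In Python, from station import telemetry, cams, workorder, finder gives the robot as it stands.
- The arm moves only by the tool jog_arm, never from a script. Its argument "rows" is a list of rows, each an object with "gripper": the finger opening in m, from 0 to 0.094; "slide": the shift along the tool's x, y, z in m, a list of three; "spin": the turn about the tool's z in rad. In form: [{"gripper": gripper, "slide": [tx, ty, tz], "spin": spin}, ...]. A call has 1 to 8 rows; each row is the pose to reach, as a shift and turn from the pose commanded when the call began, along the tool's axes at that moment; what a row does not reach only later rows make up. A row lasts 1/10 s, in which the tool goes at most 50 mm and 8.59 degrees, less where a joint would pass 70% of its speed; a pose out of reach is approached as far as the arm can. A call with a gripper value outside its range is refused whole. The fingers move at their own pace and stop on an object; "squeeze" is the grip in N (left out, the last holds). Time passes only in rows, so rows that repeat a pose let the fingers close. It gives the time, the measured TCP pose, the force, the opening and the grip force at its end, in the units of the state.
- telemetry.get_obs(): the state, without advancing time (a new reading comes with each control period).
- cams.camera(name): name is "scene" or "top"; returns (picture, depth): 384x512x3 uint8, red, green, blue; 384x512 float32, m along the optical axis (not along the pixel's ray), 0 where there is no reading.
- cams.camera_info(name): a dict with "camera_matrix" (3x3 intrinsics, pixels), "k1" (the pictures are not rectified: a ray, as slopes to the right and down, at radius r is drawn at 1 + k1 r^2 times it, then the intrinsics apply), "R" (3x3) and "t" (3): a world point X has camera coordinates R X + t. Camera axes: x right, y down, z forward; pixel columns grow to the right and rows downward; lengths in m; the calibration is good to about 2 mm. A picture is of the moment at which its call begins. camera_info takes no time and is no camera call.
- workorder.hand_in(): hands the job in; it is judged then, once.
Trained networks look in the newest picture that a camera, given by its name, has taken for a name from the list of things; names that differ only in an ending like _2 or _b are one class to them, and where a whole thing is asked for, a point or a joint stands for the part that bears it (a point fixed in the world has none). Each returns a list of dicts, best first, with "confidence" (0 to 1); they miss things now and then, are a little off and sometimes report something else, mostly with a low value. They report only what shows in the picture. A call takes as long as a camera call. They do not tell look-alikes from the thing itself.
- finder.find_in(target, camera): "point" ([x, y, z] in m, in world coordinates, good to about 4 mm: the middle of the surface that is visible of it).
- finder.masks_of(target, camera): "region" (384x512 bool, what is visible of it).
The state is a dict: "time_s": time; "qpos": joint angles; "joint_vel": joint speeds; "tau": joint torques, N m; "ee_pos": TCP position; "eef_rot": TCP orientation; "force": force on the tool from outside, world axes, zero at the start; "moment": the same for the moment, N m; "grip_width": finger opening in m; "grip_force": force on a finger pad.
Only numpy, scipy, OpenCV 4.12 (cv2) and the standard library are available. Lean on these libraries where they do the work, as an engineer would, in place of code of your own. Each camera call takes 0.05 s, during which the arm holds its last target. There are 200 camera calls.

## Task

The battery packs in the work lamp and the two-way radio are flat, and those in the two desk chargers are charged: swap the two long packs between the lamp and the long charger and the two short packs between the radio and the short charger, each laid flat on the floor of its bay with its contact end at the bay's contacts. All the bays are taken, so set a pack down on a clear patch of the bench while it waits. Let go of everything at the end, and leave the flux bottle and the screw tin where they stand.

Things in the scene. Friction and masses are not known exactly. Their poses are not given: they have to be found in the camera images.
- pack_long_charged: Long battery pack: grey plastic block 72 long (x) x 40 wide (y) x 24 mm high, 0.12 to 0.21 kg. The arrow on its top points to its contact end (+x), where 3 brass strips come over the edge; thumb ribs at the other end. Origin: underside, 24 mm from the middle towards the contact end, 12 mm from that end. Charged: starts in the long charger.
- pack_long_flat: Long battery pack: grey plastic block 72 long (x) x 40 wide (y) x 24 mm high, 0.12 to 0.21 kg. The arrow on its top points to its contact end (+x), where 3 brass strips come over the edge; thumb ribs at the other end. Origin: underside, 24 mm from the middle towards the contact end, 12 mm from that end. Flat (looks the same): starts in the lamp.
- pack_short_charged: Short battery pack: grey plastic block 50 long (x) x 34 wide (y) x 22 mm high, 0.07 to 0.12 kg. The arrow on its top points to its contact end (+x), where 3 brass strips come over the edge; thumb ribs at the other end. Origin: underside, 15 mm from the middle towards the contact end, 10 mm from that end. Charged: starts in the short charger.
- pack_short_flat: Short battery pack: grey plastic block 50 long (x) x 34 wide (y) x 22 mm high, 0.07 to 0.12 kg. The arrow on its top points to its contact end (+x), where 3 brass strips come over the edge; thumb ribs at the other end. Origin: underside, 15 mm from the middle towards the contact end, 10 mm from that end. Flat (looks the same): starts in the radio.
- charger_long: Desk charger for the long pack: black cradle 123 x 65 mm, with a head 27 mm high at its +x end. Open bay: floor 14 mm up, walls 7 mm, sloping, 2.5 mm play round the pack at the floor, 6.5 at the rim; brass contact springs at its +x end; middle 24 mm to -x of the origin. Origin: at bench height, straight below the origin of a seated pack (same yaw). Fixed. 
- charger_short: Desk charger for the short pack: smaller black cradle 96 x 59 mm, with a head 22 mm high at its +x end. Open bay: floor 11 mm up, walls 7 mm, sloping, 2.5 mm play round the pack at the floor, 6.5 at the rim; brass contact springs at its +x end; middle 15 mm to -x of the origin. Origin: at bench height, straight below the origin of a seated pack (same yaw). Fixed. 
- work_lamp: LED work lamp lying on its face: flat aluminium housing 126 x 112 mm, fins 21 mm high, dark yoke at +x; long pack's bay on its back. Open bay: floor 20 mm up, walls 7 mm, sloping, 2.5 mm play round the pack at the floor, 6.5 at the rim; brass contact springs at its +x end; middle 24 mm to -x of the origin. Origin: at bench height, straight below the origin of a seated pack (same yaw). Fixed. 
- radio: Two-way radio lying on its face, black, 59 mm wide, head 24 mm high with stub antenna at +x; the short pack's bay is in its back. Open bay: floor 15 mm up, walls 7 mm, sloping, 2.5 mm play round the pack at the floor, 6.5 at the rim; brass contact springs at its +x end; middle 15 mm to -x of the origin. Origin: at bench height, straight below the origin of a seated pack (same yaw). Fixed. 
- flux_bottle: Bystander: standing flux squeeze bottle with needle, 33 mm across, 110 mm high; origin at the centre of its underside. (The blue bench mat is 3.3 mm thick, the bench top z = 0; the mat's front middle, x 0.37 to 0.44, y 0.01 to 0.07 m, is clear at the start.)
- screw_tin: Bystander: shallow round tin with screws, 54 mm across, 14 mm high; origin at the centre of its underside.
Things that resemble listed ones, but are neither listed nor needed, are in the scene too. What is shaped like the pack_long_flat but orange or red is not meant.

How it is judged:
At the end, for the whole second after the job is handed in: Charged packs in lamp and radio, flat packs in the chargers, long with long, short with short: each within 8 mm (plan) and 3 mm (height) of its seated place, flat within 0.08 rad, lengthways within 0.2 rad, contact end at the contacts, at rest (horizontal distance between pack_long_charged and work_lamp below 0.008 m and z of pack_long_charged in the frame of work_lamp between 0.017 and 0.023 m and angle between each of pack_long_charged, pack_long_flat, pack_short_charged, pack_short_flat's own z axis and vertical below 0.08 rad and angle between the x axis of pack_long_charged and the x axis of work_lamp, either way round below 0.2 rad and linear speed of each of pack_long_charged, pack_long_flat, pack_short_charged, pack_short_flat below 0.02 m/s and horizontal distance between pack_long_flat and charger_long below 0.008 m and z of pack_long_flat in the frame of charger_long between 0.011 and 0.017 m and angle between the x axis of pack_long_flat and the x axis of charger_long, either way round below 0.2 rad and horizontal distance between pack_short_charged and radio below 0.008 m and z of pack_short_charged in the frame of radio between 0.012 and 0.018 m and angle between the x axis of pack_short_charged and the x axis of radio, either way round below 0.2 rad and horizontal distance between pack_short_flat and charger_short below 0.008 m and z of pack_short_flat in the frame of charger_short between 0.008 and 0.014 m and angle between the x axis of pack_short_flat and the x axis of charger_short, either way round below 0.2 rad); the robot touches nothing.
It fails at once if the flux bottle is moved more than 20 mm or tipped (distance of flux_bottle from where it was at the start of the episode above 0.02 m or angle between flux_bottle's own z axis and vertical above 0.35 rad).
It fails at once if the screw tin is moved more than 20 mm (distance of screw_tin from where it was at the start of the episode above 0.02 m).
It also fails if it takes over 112 s, if anything falls off the work surface, if the arm or the gripper's body presses on something with over 40 N, if the wrist force passes 120 N, or if a joint passes its speed limit or range.

## Working session

There is one attempt and no reset: what is moved stays moved. The work goes in short steps, Python scripts to look and compute and a tool call to move; the robot and the scene stay as the last step left them, time stands still between calls to the robot, and variables do not carry over. Pictures are saved under pics/ and viewed, at most 14 in all, crops included, and the job is handed in when it is done.

Besides the shell and the picture viewer there is one more tool, called after ">>>" as name([rows], argument=value, ...), one row to a line, values as JSON. jog_arm: Moves the arm, as the interface text tells. Its arguments: {"type":"object","properties":{"rows":{"type":"array","items":{"type":"object","properties":{"gripper":{"type":"number"},"slide":{"type":"array","items":{"type":"number"}},"spin":{"type":"number"}}}},"squeeze":{"type":"number"}},"required":["rows"]}

```bash
ls; mkdir -p pics
python3 - <<'E'
from station import telemetry, cams, workorder, finder
import cv2, numpy as np
o=telemetry.get_obs(); print(o)
for n in ("scene","top"):
    p,d=cams.camera(n); cv2.imwrite(f"pics/{n}0.png",cv2.resize(p[:,:,::-1],(800,600)))
    np.savez(f"/tmp/{n}0.npz",p=p,d=d); print(n,cams.camera_info(n))
for t in ["pack_long_charged","pack_short_charged","charger_long","charger_short","work_lamp","radio","flux_bottle","screw_tin"]:
    for r in finder.find_in(t,"top"): print(t,np.round(r["point"],3),round(r["confidence"],2))
E
```

```text
pics
{'time_s': 0.0, 'qpos': array([-1.26358756e+00,  3.00466035e-01,  1.52163268e+00, -2.63518680e-05,
        1.32071506e+00, -6.65738699e-02]), 'joint_vel': array([ 0.00155031,  0.00190642, -0.00202461,  0.00010763,  0.00114036,
        0.0013679 ]), 'tau': array([ 6.81593501e-04, -5.31808984e+01, -3.52738309e+01,  7.09606684e-02,
        2.44831044e-02, -7.99577151e-05]), 'ee_pos': array([ 0.20082164, -0.51197634,  0.40406714]), 'eef_rot': array([-3.14037253e+00, -5.57674728e-05,  3.73789135e-01]), 'force': array([ 0.42908546, -0.26174612, -0.42092134]), 'moment': array([-0.01650492, -0.00856664,  0.00400684]), 'grip_force': 0.0, 'grip_width': 0.09405237784208591}
scene {'camera_matrix': array([[375.51385703,   0.        , 260.76399216],
       [  0.        , 375.51385703, 187.9143104 ],
       [  0.        ,   0.        ,   1.        ]]), 'k1': -0.10914537147588502, 'R': array([[ 0.61234626, -0.79056474, -0.00628093],
       [-0.58093885, -0.44455977, -0.68181865],
       [ 0.53622953,  0.42115794, -0.73149428]]), 't': array([-0.40186515,  0.30128713,  1.09675379])}
top {'camera_matrix': array([[348.62643632,   0.        , 259.23831226],
       [  0.        , 348.62643632, 192.57138401],
       [  0.        ,   0.        ,   1.        ]]), 'k1': 0.005220551687997681, 'R': array([[ 0.01289305, -0.99991434,  0.00225615],
       [-0.99712892, -0.01302544, -0.0745939 ],
       [ 0.0746169 , -0.00128793, -0.99721144]]), 't': array([-0.11943723,  0.54791527,  1.10758016])}
pack_long_charged [ 0.5   -0.072  0.038] 0.82
pack_short_charged [0.441 0.365 0.032] 0.6
charger_long [ 0.531 -0.074  0.02 ] 0.86
charger_short [0.463 0.359 0.02 ] 0.81
charger_short [ 0.44  -0.297  0.046] 0.37
work_lamp [ 0.446 -0.29   0.015] 0.56
radio [0.55  0.138 0.021] 0.62
flux_bottle [0.653 0.049 0.055] 0.45
```

View pics/top0.png

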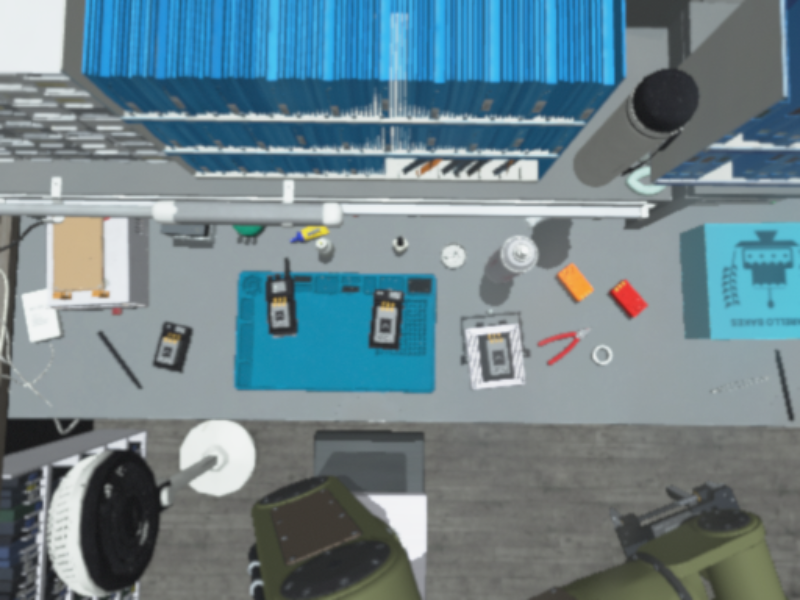

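View pics/scene0.png

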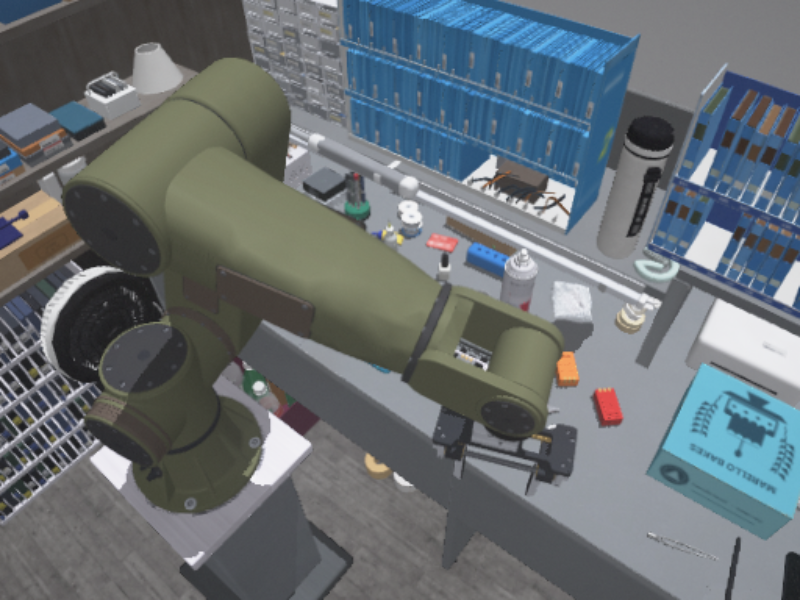

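The top view shows the radio pack at about (280,305), the long charger's at (387,318), the lamp's at (497,355) and the short charger's at (172,345). All arrows point up (+x). The scene view is mostly blocked by the arm. Next I'll measure pack poses from depth.

```bash
cat > h.py <<'E'
import numpy as np, cv2
from station import telemetry, cams, workorder, finder
def cloud(cam,d):
    ci=cams.camera_info(cam); K=ci["camera_matrix"]; h,w=d.shape
    u,v=np.meshgrid(np.arange(w),np.arange(h))
    pts=np.stack([u,v],-1).reshape(-1,1,2).astype(np.float64)
    n=cv2.undistortPoints(pts,K,np.array([ci["k1"],0,0,0.]))[:,0].reshape(h,w,2)
    X=np.dstack([n*d[...,None],d])-ci["t"]
    X=X@ci["R"]; X[d<=0]=np.nan
    return X
def fit(X,c,zlo,zhi,r=0.06):
    """rect of points near c (xy) with z in band -> centre, size, yaw, median z"""
    m=(np.hypot(X[...,0]-c[0],X[...,1]-c[1])<r)&(X[...,2]>zlo)&(X[...,2]<zhi)
    n,l,st,ce=cv2.connectedComponentsWithStats(m.astype(np.uint8))
    if n<2: return None
    k=1+np.argmax(st[1:,4]); P=X[l==k]
    (cx,cy),(a,b),an=cv2.minAreaRect((P[:,:2]*1000).astype(np.float32))
    if a<b: a,b,an=b,a,an+90
    an=(an+90)%180-90
    return dict(c=np.round([cx,cy],1),size=np.round([a,b],1),yaw=round(np.radians(an),3),z=round(np.median(P[:,2])*1000,1),n=len(P),mean=np.round(P[:,:2].mean(0)*1000,1))
def go(x,y,z,yaw):
    """slide, spin from present pose to grasp point x,y,z (world), tool down"""
    o=telemetry.get_obs(); from scipy.spatial.transform import Rotation as R
    M=R.from_euler("xyz",o["eef_rot"]).as_matrix()
    s=M.T@(np.array([x,y,z+.18])-o["ee_pos"])
    dy=(yaw-o["eef_rot"][2]+np.pi)%(2*np.pi)-np.pi
    return np.round(s,4),round(-dy,3)
E
python3 - <<'E'
from h import *
z=np.load("/tmp/top0.npz"); X=cloud("top",z["d"])
def f(n,c,lo,hi): print(n,fit(X,c,lo,hi))
f("chl",(.50,-.072),.031,.046); f("lamp",(.44,-.297),.035,.052); f("chs",(.441,.365),.026,.040); f("radio",(.53,.14),.029,.045)
# raw z map along a line and tall obstacles
for n,c in dict(bench=(.40,-.45),mat=(.41,.04)).items():
    m=(np.hypot(X[...,0]-c[0],X[...,1]-c[1])<.02); print(n,np.nanmedian(X[m][:,2]),np.nanstd(X[m][:,2]))
p=z["p"]
c1=cv2.resize(p[150:265,85:220],None,fx=5.5,fy=5.2,interpolation=cv2.INTER_CUBIC)
cv2.imwrite("pics/crop1.png",c1[:,:,::-1]); cv2.imwrite("pics/crop2.png",cv2.resize(p[150:265,220:355],None,fx=5.5,fy=5.2,interpolation=cv2.INTER_CUBIC)[:,:,::-1])
# height map coarse
g={}
for i in range(0,384,3):
  for j in range(0,512,3):
    a=X[i,j]
    if np.isfinite(a).all() and .1<a[0]<.85 and abs(a[1])<.6:
      k=(int(a[0]//.05),int(a[1]//.05)); g[k]=max(g.get(k,0),a[2])
for i in range(16,1,-1): print(f"{i*.05:.2f}",*[f"{int(g.get((i,j),0)*1000):4d}" for j in range(11,-12,-1)])
E
```

```text
chl {'c': array([500.7, -72.8]), 'size': array([71.9, 39.7]), 'yaw': np.float64(-0.075), 'z': np.float64(37.9), 'n': 284, 'mean': array([500.5, -72.8])}
lamp {'c': array([ 439.3, -300.6]), 'size': array([72.2, 40.1]), 'yaw': np.float64(0.15), 'z': np.float64(44.1), 'n': 295, 'mean': array([ 439.5, -300.1])}
chs {'c': array([442.2, 368. ]), 'size': array([49.7, 33.8]), 'yaw': np.float64(-0.21), 'z': np.float64(32.6), 'n': 176, 'mean': array([442. , 367.3])}
radio {'c': array([517.8, 143.1]), 'size': array([49.6, 34.4]), 'yaw': np.float64(0.087), 'z': np.float64(36.9), 'n': 172, 'mean': array([517.9, 142.3])}
bench -0.00048096764082127994 0.0020929994825310974
mat 0.005057195970317013 0.00234821651673567
0.80    0    0    0    0  520  521  586  564  562  563  562  563  562  563  563  562  562  562  585  209  491  489  593
0.75  237  344  406  467  520  520  586  563  562  562  562  563  563  562  562  562  563  562  584  471  497  497  593
0.70  210  230  230  211  211  210  584  489  520  479  467  482  498  525  503  476  476  519  568  211  491  489  592
0.65  233  230  228  223  22
[... 711 characters left out ...]
    8    5    2    2    9   11    9   10    9    9   10   11   11    6   28   23   14    3    3    3
0.30    5    2    2    3    7    4    4    3    4    5    3    3    4    4    2    4    5    6    5    2    2    6    4
0.25    0    0    0    0    0    0    0    0    0    0    0    0  679  686  674    0    0    0    0    0    0  518  514
0.20    0   15    0    0    0    0    0    0    0  328  490  639  666    0  660    0    0  554  559  557  552  527  515
0.15   50   58   48    0    0    0    0    0    0  326  493  494    0    0    0    0    0  546    0    0  541  508  513
0.10   65   75   79    0    0    0    0    0    0  327    0    0    4   13    4    2    0    0    0    0    0    0    0
```

View pics/crop1.png

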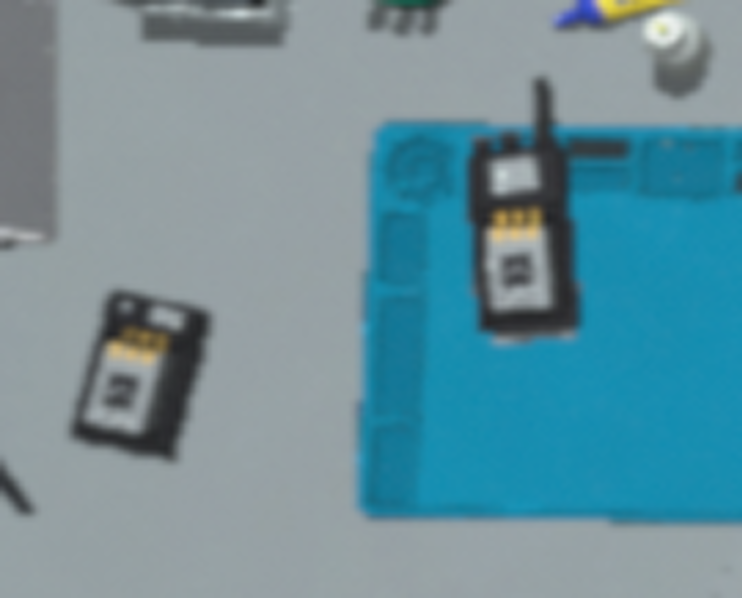

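View pics/crop2.png

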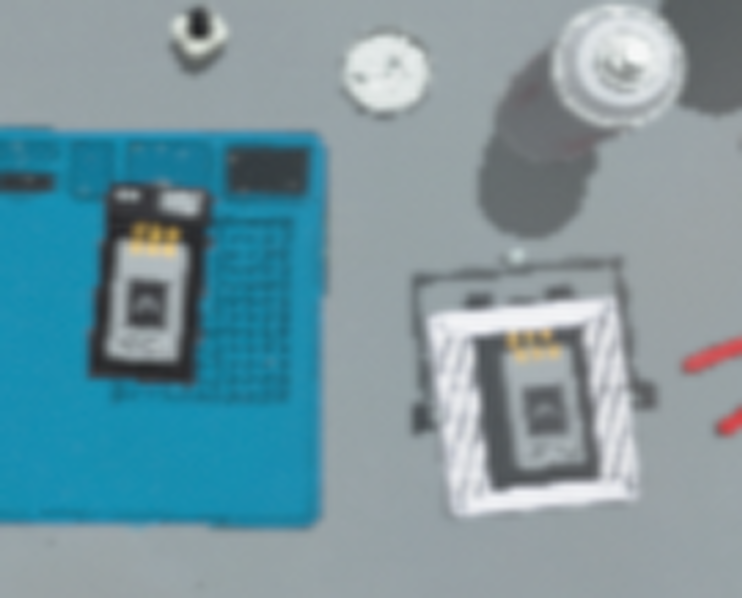

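Crops confirm four packs with contacts at the +x end. The tall can stands beyond the lamp and a box beyond the short charger.

Run:
```python
from h import *
z=np.load("/tmp/top0.npz"); X=cloud("top",z["d"])
m=(X[...,2]>.085)&(X[...,2]<.15)&(X[...,1]>.30)&(X[...,1]<.6)&(X[...,0]>.4)&(X[...,0]<.62)
P=X[m]
for a in np.arange(.38,.56,.02):
    q=P[(P[:,1]>a)&(P[:,1]<a+.02)]
    if len(q): print(round(a,2),q[:,0].min().round(3),q[:,2].max().round(3))
for t in ["flux_bottle","screw_tin"]:
    for r in finder.find_in(t,"top"): print(t,np.round(r["point"],3),round(r["confidence"],2))
print(go(.439,-.3,.12,.15))
```

```text
0.4 0.536 0.096
0.42 0.529 0.101
0.44 0.529 0.131
0.46 0.529 0.136
0.48 0.525 0.132
0.5 0.525 0.13
0.52 0.525 0.135
0.54 0.522 0.134
0.56 0.521 0.101
flux_bottle [0.653 0.049 0.055] 0.45
(array([ 0.2991, -0.1104,  0.1046]), np.float64(0.224))
```

>>> jog_arm([
  {"slide":[0.299,-0.11,0.105],"spin":0.224,"gripper":0.08},
  {"slide":[0.299,-0.11,0.105],"spin":0.224,"gripper":0.08},
  {"slide":[0.299,-0.11,0.105],"spin":0.224,"gripper":0.08},
  {"slide":[0.299,-0.11,0.105],"spin":0.224,"gripper":0.08},
  {"slide":[0.299,-0.11,0.105],"spin":0.224,"gripper":0.08},
  {"slide":[0.299,-0.11,0.105],"spin":0.224,"gripper":0.08},
  {"slide":[0.299,-0.11,0.105],"spin":0.224,"gripper":0.08},
  {"slide":[0.299,-0.11,0.105],"spin":0.224,"gripper":0.08},
], squeeze=30)

```text
time_s: 1.4
ee_pos: [0.4411, -0.2977, 0.298]
eef_rot: [-3.14, 0.001, 0.154]
force: [0.3, 0.1, -0.5]
grip_width: 0.0802
grip_force: 0.0
```

```bash
python3 -c "
from h import *
print(go(.439,-.3,.05,.15),telemetry.get_obs()['time_s'],telemetry.get_obs()['eef_rot'])"
```

```text
(array([-0.0024,  0.0021,  0.068 ]), np.float64(0.004)) 1.4 [-3.13957545e+00  1.32911320e-03  1.53837778e-01]
```

>>> jog_arm([
  {"slide":[-0.002,0.002,0.035]},
  {"slide":[-0.002,0.002,0.05]},
  {"slide":[-0.002,0.002,0.06]},
  {"slide":[-0.002,0.002,0.06]},
])

```text
$.rows[0]: bad value
```

```bash
python3 -c "
from h import *
print(go(.439,-.3,.049,.15),telemetry.get_obs()['time_s'],telemetry.get_obs()['eef_rot'])
p,d=cams.camera('top'); X=cloud('top',d); print(fit(X,(.44,-.3),.035,.052))
cv2.imwrite('pics/t1.png',cv2.resize(p[130:290,260:400],(700,800))[:600,:,::-1])"
```

```text
(array([-0.0024,  0.0021,  0.069 ]), np.float64(0.004)) 1.4 [-3.13957545e+00  1.32911320e-03  1.53837778e-01]
{'c': array([ 469.6, -286. ]), 'size': array([12.6,  6.3]), 'yaw': np.float64(-1.558), 'z': np.float64(43.9), 'n': 14, 'mean': array([ 469.8, -285.5])}
```

>>> jog_arm([
  {"slide":[-0.002,0.002,0.035],"spin":0.004,"gripper":0.08},
  {"slide":[-0.002,0.002,0.05],"spin":0.004,"gripper":0.08},
  {"slide":[-0.002,0.002,0.06],"spin":0.004,"gripper":0.08},
  {"slide":[-0.002,0.002,0.06],"spin":0.004,"gripper":0.08},
])

```text
time_s: 1.85
ee_pos: [0.4368, -0.3032, 0.2391]
eef_rot: [-3.141, 0.001, 0.145]
force: [-0.8, 0.7, 1.2]
grip_width: 0.0801
grip_force: 0.0
```

```bash
python3 -c "
from h import *
print(go(.439,-.3,.049,.15),telemetry.get_obs()['time_s'],telemetry.get_obs()['eef_rot'])"
```

```text
(array([ 0.0027, -0.0029,  0.0101]), np.float64(-0.005)) 1.85 [-3.14067985e+00  9.37276182e-04  1.44837978e-01]
```

```bash
cat >> h.py <<'E'
import json,sys
from scipy.spatial.transform import Rotation as Ro
def T0(): return np.array([.20082,-.51198,.40407]),Ro.from_euler("xyz",[-3.1404,0,.3738])
def cmd():
    p,R=T0()
    for l in open("log.txt"):
        a=[float(v) for v in l.split()]
        if len(a)<4: continue
        p=p+R.apply(a[:3]); R=R*Ro.from_euler("z",a[3])
    return p,R
def nx(x,y,z,yaw,ref=None):
    p,R=cmd(); e=R.as_euler("xyz"); o=telemetry.get_obs()
    dy=(yaw-e[2]+np.pi)%(2*np.pi)-np.pi
    s=R.inv().apply(np.array([x,y,z+.18])-p)
    m=R.inv().apply(o["ee_pos"]-p)
    print("slide",np.round(s,4),"spin",round(-dy,3),"| lag",np.round(m,4),"t",o["time_s"],"q6",o["qpos"][5].round(2))
if __name__=="__main__":  # h.py [ran: sx sy sz spin] -> x y z yaw
    a=[float(v) for v in sys.argv[1:]]
    if len(a)==8: open("log.txt","a").write(" ".join(map(str,a[:4]))+"\n"); a=a[4:]
    nx(*a)
E
echo ".299 -.11 .105 .224" > log.txt
python3 h.py -.002 .002 .06 .004 .439 -.3005 .049 .15
```

```text
slide [ 0.002  -0.0017  0.0102] spin -0.004 | lag [-0.0006  0.0007  0.0001] t 1.85 q6 0.75
```

>>> jog_arm([
  {"slide":[0.002,-0.0017,0.0102],"spin":-0.004,"gripper":0.08},
  {"slide":[0.002,-0.0017,0.0102],"spin":-0.004,"gripper":0.08},
  {"slide":[0.002,-0.0017,0.0102],"spin":-0.004,"gripper":0.03},
  {"slide":[0.002,-0.0017,0.0102],"spin":-0.004,"gripper":0.03},
  {"slide":[0.002,-0.0017,0.0102],"spin":-0.004,"gripper":0.03},
  {"slide":[0.002,-0.0017,0.0102],"spin":-0.004,"gripper":0.03},
  {"slide":[0.002,-0.0017,0.0102],"spin":-0.004,"gripper":0.03},
], squeeze=30)

```text
time_s: 2.55
ee_pos: [0.4391, -0.3007, 0.2296]
eef_rot: [3.141, -0.0, 0.15]
force: [-1.4, 0.6, 0.0]
grip_width: 0.0437
grip_force: 0.0
```

```bash
python3 h.py .002 -.0017 .0102 -.004 .405 .04 .12 0
```

```text
slide [ 0.0172 -0.3418 -0.0706] spin 0.15 | lag [ 0.0001  0.0002 -0.0006] t 2.55 q6 0.75
```

>>> jog_arm([
  {"slide":[0,0,0],"spin":0,"gripper":0.03},
  {"slide":[0,0,0],"spin":0,"gripper":0.03},
  {"slide":[0,0,0],"spin":0,"gripper":0.03},
  {"slide":[0,0,-0.02],"spin":0,"gripper":0.03},
  {"slide":[0,0,-0.05],"spin":0,"gripper":0.03},
  {"slide":[0,0,-0.07],"spin":0,"gripper":0.03},
])

```text
time_s: 3.15
ee_pos: [0.4391, -0.3008, 0.3008]
eef_rot: [3.141, -0.0, 0.15]
force: [0.7, -0.3, -2.2]
grip_width: 0.0395
grip_force: 30.0
```

```bash
python3 h.py 0 0 -.07 0 .405 .04 .12 0
```

```text
slide [ 0.0172 -0.3418 -0.0006] spin 0.15 | lag [ 0.0001  0.0002 -0.0018] t 3.15 q6 0.75
```

>>> jog_arm([
  {"slide":[0.017,-0.342,0],"spin":0.15,"gripper":0.03},
  {"slide":[0.017,-0.342,0],"spin":0.15,"gripper":0.03},
  {"slide":[0.017,-0.342,0],"spin":0.15,"gripper":0.03},
  {"slide":[0.017,-0.342,0],"spin":0.15,"gripper":0.03},
  {"slide":[0.017,-0.342,0],"spin":0.15,"gripper":0.03},
  {"slide":[0.017,-0.342,0],"spin":0.15,"gripper":0.03},
  {"slide":[0.017,-0.342,0],"spin":0.15,"gripper":0.03},
  {"slide":[0.017,-0.342,0.02],"spin":0.15,"gripper":0.03},
])

```text
time_s: 3.95
ee_pos: [0.4046, 0.0437, 0.2808]
eef_rot: [-3.141, -0.004, 0.005]
force: [0.5, -0.3, -2.2]
grip_width: 0.0397
grip_force: 30.0
```

```bash
python3 h.py .017 -.342 .02 .15 .405 .04 .0328 0
```

```text
slide [0.0003 0.0002 0.0666] spin -0.0 | lag [-0.0002 -0.0035 -0.0014] t 3.95 q6 1.58
```

>>> jog_arm([
  {"slide":[0,0,0.035],"spin":0,"gripper":0.03},
  {"slide":[0,0,0.055],"spin":0,"gripper":0.03},
  {"slide":[0,0,0.0665],"spin":0,"gripper":0.03},
  {"slide":[0,0,0.0665],"spin":0,"gripper":0.03},
  {"slide":[0,0,0.0665],"spin":0,"gripper":0.08},
  {"slide":[0,0,0.0665],"spin":0,"gripper":0.08},
  {"slide":[0,0,0.0665],"spin":0,"gripper":0.08},
  {"slide":[0,0,0.0665],"spin":0,"gripper":0.08},
])

```text
time_s: 4.75
ee_pos: [0.4049, 0.0399, 0.2133]
eef_rot: [-3.142, -0.001, -0.0]
force: [0.3, -0.6, -0.2]
grip_width: 0.0682
grip_force: 0.0
```

>>> jog_arm([
  {"slide":[0,0,-0.02],"spin":0,"gripper":0.08},
  {"slide":[0,0,-0.05],"spin":0,"gripper":0.08},
  {"slide":[0,0,-0.085],"spin":0,"gripper":0.08},
])

```text
time_s: 5.05
ee_pos: [0.4045, 0.04, 0.2986]
eef_rot: [3.142, 0.002, -0.0]
force: [0.6, -0.5, 0.5]
grip_width: 0.0801
grip_force: 0.0
```

```bash
echo 0 0 .0665 0 >>log.txt; python3 h.py 0 0 -.085 0 .5007 -.0728 .1 -.075
```

```text
slide [0.0959 0.1129 0.0177] spin 0.075 | lag [-0.0002  0.0002 -0.0008] t 5.05 q6 1.58
```

>>> jog_arm([
  {"slide":[0.0959,0.1129,0.0177],"spin":0.075,"gripper":0.08},
  {"slide":[0.0959,0.1129,0.0177],"spin":0.075,"gripper":0.08},
  {"slide":[0.0959,0.1129,0.0177],"spin":0.075,"gripper":0.08},
  {"slide":[0.0959,0.1129,0.0177],"spin":0.075,"gripper":0.08},
  {"slide":[0.0959,0.1129,0.045],"spin":0.075,"gripper":0.08},
  {"slide":[0.0959,0.1129,0.065],"spin":0.075,"gripper":0.08},
  {"slide":[0.0959,0.1129,0.0747],"spin":0.075,"gripper":0.07},
  {"slide":[0.0959,0.1129,0.0747],"spin":0.075,"gripper":0.06},
])

```text
time_s: 5.85
ee_pos: [0.5004, -0.0726, 0.2226]
eef_rot: [-3.141, 0.002, -0.075]
force: [0.6, -0.6, 0.4]
grip_width: 0.0673
grip_force: 0.0
```

>>> jog_arm([
  {"slide":[0,0,0],"spin":0,"gripper":0.03},
  {"slide":[0,0,0],"spin":0,"gripper":0.03},
  {"slide":[0,0,0],"spin":0,"gripper":0.03},
  {"slide":[0,0,0],"spin":0,"gripper":0.03},
  {"slide":[0,0,0],"spin":0,"gripper":0.03},
  {"slide":[0,0,-0.02],"spin":0,"gripper":0.03},
  {"slide":[0,0,-0.05],"spin":0,"gripper":0.03},
  {"slide":[0,0,-0.077],"spin":0,"gripper":0.03},
])

```text
time_s: 6.65
ee_pos: [0.5006, -0.0729, 0.3013]
eef_rot: [-3.142, 0.0, -0.075]
force: [0.0, 0.4, -1.7]
grip_width: 0.0397
grip_force: 30.0
```

```bash
echo .0959 .1129 .0747 .075 >>log.txt; python3 h.py 0 0 -.077 0 .439 -.3005 .12 .15
```

```text
slide [-4.440e-02  2.317e-01 -2.000e-04] spin -0.225 | lag [-0.0001  0.0001 -0.0012] t 6.65 q6 1.43
```

>>> jog_arm([
  {"slide":[-0.0444,0.2317,0],"spin":-0.225,"gripper":0.03},
  {"slide":[-0.0444,0.2317,0],"spin":-0.225,"gripper":0.03},
  {"slide":[-0.0444,0.2317,0],"spin":-0.225,"gripper":0.03},
  {"slide":[-0.0444,0.2317,0],"spin":-0.225,"gripper":0.03},
  {"slide":[-0.0444,0.2317,0],"spin":-0.225,"gripper":0.03},
  {"slide":[-0.0444,0.2317,0],"spin":-0.225,"gripper":0.03},
  {"slide":[-0.0444,0.2317,0.03],"spin":-0.225,"gripper":0.03},
  {"slide":[-0.0444,0.2317,0.05],"spin":-0.225,"gripper":0.03},
])

```text
time_s: 7.45
ee_pos: [0.4388, -0.3004, 0.2491]
eef_rot: [-3.141, 0.0, 0.149]
force: [-0.4, 0.3, -2.0]
grip_width: 0.0397
grip_force: 30.0
```

```bash
python3 h.py -.0444 .2317 .05 -.225 .439 -.3005 .0495 .15
```

```text
slide [0.     0.0001 0.0203] spin -0.0 | lag [-0.0002 -0.0001  0.0007] t 7.45 q6 0.75
```

>>> jog_arm([
  {"slide":[0,0,0.008],"spin":0,"gripper":0.03},
  {"slide":[0,0,0.014],"spin":0,"gripper":0.03},
  {"slide":[0,0,0.02],"spin":0,"gripper":0.03},
  {"slide":[0,0,0.02],"spin":0,"gripper":0.03},
])

```text
time_s: 7.85
ee_pos: [0.4392, -0.3006, 0.2304]
eef_rot: [3.141, -0.0, 0.15]
force: [-0.2, 0.3, -1.3]
grip_width: 0.04
grip_force: 30.0
```

>>> jog_arm([
  {"slide":[0,0,0],"spin":0,"gripper":0.08},
  {"slide":[0,0,0],"spin":0,"gripper":0.08},
  {"slide":[0,0,0],"spin":0,"gripper":0.08},
  {"slide":[0,0,0],"spin":0,"gripper":0.08},
  {"slide":[0,0,-0.02],"spin":0,"gripper":0.08},
  {"slide":[0,0,-0.05],"spin":0,"gripper":0.08},
  {"slide":[0,0,-0.07],"spin":0,"gripper":0.08},
])

```text
time_s: 8.55
ee_pos: [0.4391, -0.3007, 0.302]
eef_rot: [3.141, -0.001, 0.15]
force: [0.7, -1.1, -0.3]
grip_width: 0.0803
grip_force: 0.0
```

```bash
echo 0 0 .02 0 >>log.txt; python3 h.py 0 0 -.07 0 .405 .04 .1 0; python3 -c "
from h import *
p,d=cams.camera('top'); X=cloud('top',d); print(fit(X,(.405,.04),.015,.032))"
```

```text
slide [ 0.0172 -0.3417  0.0202] spin 0.15 | lag [ 0.0001  0.0002 -0.0022] t 8.55 q6 0.75
{'c': array([404.9,  39.1]), 'size': array([70.6, 39.9]), 'yaw': np.float64(-0.016), 'z': np.float64(27.4), 'n': 289, 'mean': array([404.6,  38.6])}
```

Waiting pack is where expected; fetch it.

>>> jog_arm([
  {"slide":[0.0172,-0.3417,0.02],"spin":0.15,"gripper":0.08},
  {"slide":[0.0172,-0.3417,0.02],"spin":0.15,"gripper":0.08},
  {"slide":[0.0172,-0.3417,0.02],"spin":0.15,"gripper":0.08},
  {"slide":[0.0172,-0.3417,0.02],"spin":0.15,"gripper":0.08},
  {"slide":[0.0172,-0.3417,0.02],"spin":0.15,"gripper":0.08},
  {"slide":[0.0172,-0.3417,0.02],"spin":0.15,"gripper":0.08},
  {"slide":[0.0172,-0.3417,0.02],"spin":0.15,"gripper":0.08},
  {"slide":[0.0172,-0.3417,0.02],"spin":0.15,"gripper":0.08},
])

```text
time_s: 9.4
ee_pos: [0.4042, 0.0434, 0.2799]
eef_rot: [-3.141, 0.001, 0.005]
force: [-0.7, -0.6, -0.9]
grip_width: 0.0802
grip_force: 0.0
```

```bash
python3 h.py .0172 -.3417 .02 .15 .405 .04 .0323 0
```

```text
slide [0.     0.     0.0679] spin -0.0 | lag [-0.0008 -0.0034  0.0003] t 9.4 q6 1.58
```

>>> jog_arm([
  {"slide":[0,0,0.03],"spin":0,"gripper":0.08},
  {"slide":[0,0,0.055],"spin":0,"gripper":0.07},
  {"slide":[0,0,0.068],"spin":0,"gripper":0.06},
  {"slide":[0,0,0.068],"spin":0,"gripper":0.03},
  {"slide":[0,0,0.068],"spin":0,"gripper":0.03},
  {"slide":[0,0,0.068],"spin":0,"gripper":0.03},
  {"slide":[0,0,0.068],"spin":0,"gripper":0.03},
  {"slide":[0,0,0.068],"spin":0,"gripper":0.03},
])

```text
time_s: 10.2
ee_pos: [0.4053, 0.0397, 0.213]
eef_rot: [3.141, -0.002, -0.0]
force: [-1.1, -2.2, 6.6]
grip_width: 0.0398
grip_force: 30.0
```

>>> jog_arm([
  {"slide":[0,0,0],"spin":0,"gripper":0.03},
  {"slide":[0,0,0],"spin":0,"gripper":0.03},
  {"slide":[0,0,-0.02],"spin":0,"gripper":0.03},
  {"slide":[0,0,-0.05],"spin":0,"gripper":0.03},
  {"slide":[0,0,-0.085],"spin":0,"gripper":0.03},
])

```text
time_s: 10.7
ee_pos: [0.4047, 0.0398, 0.2979]
eef_rot: [-3.142, 0.002, -0.0]
force: [0.7, -0.3, -1.6]
grip_width: 0.0397
grip_force: 30.0
```

```bash
echo 0 0 .068 0 >>log.txt; python3 h.py 0 0 -.085 0 .5007 -.0728 .0435 -.075
```

```text
slide [0.0958 0.1128 0.0735] spin 0.075 | lag [-0.0003  0.0002 -0.0007] t 10.7 q6 1.58
```

>>> jog_arm([
  {"slide":[0.0958,0.1128,0],"spin":0.075,"gripper":0.03},
  {"slide":[0.0958,0.1128,0],"spin":0.075,"gripper":0.03},
  {"slide":[0.0958,0.1128,0],"spin":0.075,"gripper":0.03},
  {"slide":[0.0958,0.1128,0.01],"spin":0.075,"gripper":0.03},
  {"slide":[0.0958,0.1128,0.03],"spin":0.075,"gripper":0.03},
  {"slide":[0.0958,0.1128,0.05],"spin":0.075,"gripper":0.03},
  {"slide":[0.0958,0.1128,0.055],"spin":0.075,"gripper":0.03},
])

```text
time_s: 11.4
ee_pos: [0.5001, -0.0727, 0.2404]
eef_rot: [-3.141, 0.003, -0.075]
force: [-0.2, -0.5, -2.0]
grip_width: 0.0396
grip_force: 30.0
```

>>> jog_arm([
  {"slide":[0,0,0.008],"spin":0,"gripper":0.03},
  {"slide":[0,0,0.014],"spin":0,"gripper":0.03},
  {"slide":[0,0,0.0185],"spin":0,"gripper":0.03},
  {"slide":[0,0,0.0185],"spin":0,"gripper":0.03},
])

```text
time_s: 11.8
ee_pos: [0.5009, -0.073, 0.2238]
eef_rot: [3.142, -0.0, -0.075]
force: [0.2, 0.1, -1.7]
grip_width: 0.0392
grip_force: 30.0
```

Release and rise; next is the radio with yaw 0.087+π (turn yaw positive, spin negative).

>>> jog_arm([
  {"slide":[0,0,0],"spin":0,"gripper":0.08},
  {"slide":[0,0,0],"spin":0,"gripper":0.08},
  {"slide":[0,0,0],"spin":0,"gripper":0.08},
  {"slide":[0,0,0],"spin":0,"gripper":0.08},
  {"slide":[0,0,-0.02],"spin":0,"gripper":0.08},
  {"slide":[0,0,-0.05],"spin":0,"gripper":0.08},
  {"slide":[0,0,-0.09],"spin":0,"gripper":0.08},
])

```text
time_s: 12.5
ee_pos: [0.5005, -0.073, 0.3138]
eef_rot: [-3.141, 0.003, -0.075]
force: [0.9, 0.5, 0.8]
grip_width: 0.0804
grip_force: 0.0
```

```bash
echo .0958 .1128 .055 .075 >>log.txt; echo 0 0 .0185 0 >>log.txt; python3 h.py 0 0 -.09 0 .48 .03 .14 1.0; python3 -c "
from h import *
p,d=cams.camera('top'); X=cloud('top',d); print(fit(X,(.439,-.3),.035,.052))"
```

```text
slide [-0.0284 -0.1011 -0.0063] spin -1.075 | lag [-0.0003  0.0001 -0.0002] t 12.5 q6 1.43
{'c': array([ 439.5, -301.3]), 'size': array([71.5, 40.3]), 'yaw': np.float64(0.144), 'z': np.float64(44.0), 'n': 295, 'mean': array([ 439. , -300.8])}
```

>>> jog_arm([
  {"slide":[-0.028,-0.1,0],"spin":-1.1,"gripper":0.08},
  {"slide":[-0.028,-0.1,0],"spin":-1.1,"gripper":0.08},
  {"slide":[-0.028,-0.1,0],"spin":-1.1,"gripper":0.08},
  {"slide":[-0.028,-0.1,0],"spin":-1.1,"gripper":0.08},
  {"slide":[-0.028,-0.1,0],"spin":-1.1,"gripper":0.08},
  {"slide":[-0.028,-0.1,0],"spin":-1.1,"gripper":0.08},
  {"slide":[-0.028,-0.1,0],"spin":-1.1,"gripper":0.08},
  {"slide":[-0.028,-0.1,0],"spin":-1.1,"gripper":0.08},
])

```text
time_s: 13.35
ee_pos: [0.4804, 0.0288, 0.3137]
eef_rot: [3.141, -0.0, 1.031]
force: [0.9, 0.1, 0.1]
grip_width: 0.0802
grip_force: 0.0
```

>>> jog_arm([
  {"slide":[0,0,0],"spin":-1.1,"gripper":0.08},
  {"slide":[0,0,0],"spin":-1.1,"gripper":0.08},
  {"slide":[0,0,0],"spin":-1.1,"gripper":0.08},
  {"slide":[0,0,0],"spin":-1.1,"gripper":0.08},
  {"slide":[0,0,0],"spin":-1.1,"gripper":0.08},
  {"slide":[0,0,0],"spin":-1.1,"gripper":0.08},
  {"slide":[0,0,0],"spin":-1.1,"gripper":0.08},
  {"slide":[0,0,0],"spin":-1.1,"gripper":0.08},
])

```text
time_s: 14.15
ee_pos: [0.4804, 0.0288, 0.3137]
eef_rot: [3.141, 0.0, 2.13]
force: [0.7, -0.2, 0.5]
grip_width: 0.0805
grip_force: 0.0
```

```bash
echo -.028 -.1 0 -1.1 >>log.txt; python3 h.py 0 0 0 -1.1 .5178 .1431 .1 3.229; python3 -c "
from h import *
print(telemetry.get_obs()['eef_rot'],telemetry.get_obs()['ee_pos'],cmd()[0])
p,d=cams.camera('top'); X=cloud('top',d); print(fit(X,(.5,-.073),.031,.046)); print(fit(X,(.52,.143),.029,.045))"
```

```text
slide [0.0774 0.0919 0.0338] spin -1.104 | lag [-0.0001 -0.0001 -0.0001] t 14.15 q6 -0.58
[3.14138029e+00 1.58024440e-04 2.13043670e+00] [0.48038816 0.02876598 0.3137358 ] [0.48036538 0.02892321 0.31364876]
{'c': array([499.7, -73.4]), 'size': array([71.6, 39.9]), 'yaw': np.float64(-0.086), 'z': np.float64(38.1), 'n': 284, 'mean': array([499.3, -73.7])}
{'c': array([573.1, 139.6]), 'size': array([0., 0.]), 'yaw': np.float64(0.0), 'z': np.float64(29.2), 'n': 1, 'mean': array([573.1, 139.6])}
```

>>> jog_arm([
  {"slide":[0.0774,0.0919,0.0338],"spin":-1.104,"gripper":0.07},
  {"slide":[0.0774,0.0919,0.0338],"spin":-1.104,"gripper":0.07},
  {"slide":[0.0774,0.0919,0.0338],"spin":-1.104,"gripper":0.07},
  {"slide":[0.0774,0.0919,0.0338],"spin":-1.104,"gripper":0.07},
  {"slide":[0.0774,0.0919,0.0338],"spin":-1.104,"gripper":0.07},
  {"slide":[0.0774,0.0919,0.0338],"spin":-1.104,"gripper":0.07},
  {"slide":[0.0774,0.0919,0.0338],"spin":-1.104,"gripper":0.07},
  {"slide":[0.0774,0.0919,0.0338],"spin":-1.104,"gripper":0.07},
])

```text
time_s: 15.0
ee_pos: [0.5178, 0.143, 0.2798]
eef_rot: [3.142, 0.0, -3.05]
force: [0.4, -0.8, 0.1]
grip_width: 0.0702
grip_force: 0.0
```

```bash
python3 h.py .0774 .0919 .0338 -1.104 .5178 .1431 .044 3.229
```

```text
slide [-0.     -0.0001  0.056 ] spin -0.0 | lag [-0.     -0.0001  0.0001] t 15.0 q6 -1.46
```

>>> jog_arm([
  {"slide":[0,0,0.03],"spin":-0.004,"gripper":0.07},
  {"slide":[0,0,0.05],"spin":-0.004,"gripper":0.06},
  {"slide":[0,0,0.056],"spin":-0.004,"gripper":0.05},
  {"slide":[0,0,0.056],"spin":-0.004,"gripper":0.025},
  {"slide":[0,0,0.056],"spin":-0.004,"gripper":0.025},
  {"slide":[0,0,0.056],"spin":-0.004,"gripper":0.025},
  {"slide":[0,0,0.056],"spin":-0.004,"gripper":0.025},
  {"slide":[0,0,0.056],"spin":-0.004,"gripper":0.025},
])

```text
time_s: 15.8
ee_pos: [0.5181, 0.143, 0.225]
eef_rot: [3.141, 0.002, -3.05]
force: [-2.1, -0.2, 6.6]
grip_width: 0.0337
grip_force: 30.0
```

>>> jog_arm([
  {"slide":[0,0,0],"spin":0,"gripper":0.025},
  {"slide":[0,0,0],"spin":0,"gripper":0.025},
  {"slide":[0,0,-0.02],"spin":0,"gripper":0.025},
  {"slide":[0,0,-0.05],"spin":0,"gripper":0.025},
  {"slide":[0,0,-0.07],"spin":0,"gripper":0.025},
])

```text
time_s: 16.3
ee_pos: [0.5179, 0.143, 0.2959]
eef_rot: [3.141, 0.001, -3.05]
force: [-0.0, 0.5, -0.6]
grip_width: 0.0338
grip_force: 30.0
```

```bash
echo 0 0 .056 -.004 >>log.txt; python3 h.py 0 0 -.07 0 .405 .04 .0328 3.1416
```

```text
slide [ 0.1217 -0.0925  0.0811] spin 0.091 | lag [-0.0001 -0.0001 -0.0019] t 16.3 q6 -1.46
```

>>> jog_arm([
  {"slide":[0.1217,-0.0925,0],"spin":0.091,"gripper":0.025},
  {"slide":[0.1217,-0.0925,0],"spin":0.091,"gripper":0.025},
  {"slide":[0.1217,-0.0925,0],"spin":0.091,"gripper":0.025},
  {"slide":[0.1217,-0.0925,0],"spin":0.091,"gripper":0.025},
  {"slide":[0.1217,-0.0925,0.03],"spin":0.091,"gripper":0.025},
  {"slide":[0.1217,-0.0925,0.06],"spin":0.091,"gripper":0.025},
  {"slide":[0.1217,-0.0925,0.075],"spin":0.091,"gripper":0.025},
  {"slide":[0.1217,-0.0925,0.081],"spin":0.091,"gripper":0.025},
])

```text
time_s: 17.1
ee_pos: [0.4053, 0.0399, 0.2124]
eef_rot: [-3.142, -0.001, -3.141]
force: [-11.6, -1.2, 42.9]
grip_width: 0.0335
grip_force: 30.0
```

>>> jog_arm([
  {"slide":[0,0,0],"spin":0,"gripper":0.025},
  {"slide":[0,0,0],"spin":0,"gripper":0.07},
  {"slide":[0,0,0],"spin":0,"gripper":0.07},
  {"slide":[0,0,0],"spin":0,"gripper":0.07},
  {"slide":[0,0,0],"spin":0,"gripper":0.07},
  {"slide":[0,0,-0.02],"spin":0,"gripper":0.07},
  {"slide":[0,0,-0.05],"spin":0,"gripper":0.07},
  {"slide":[0,0,-0.08],"spin":0,"gripper":0.07},
])

```text
time_s: 17.9
ee_pos: [0.4049, 0.0398, 0.2939]
eef_rot: [-3.142, -0.001, -3.141]
force: [1.1, 0.4, -0.3]
grip_width: 0.0701
grip_force: 0.0
```

```bash
echo .1217 -.0925 .081 .091 >>log.txt; python3 h.py 0 0 -.08 0 .4422 .368 .1 2.932
```

```text
slide [-0.0373  0.3281  0.0132] spin 0.21 | lag [ 0.0001 -0.0002 -0.001 ] t 17.9 q6 -1.56
```

>>> jog_arm([
  {"slide":[-0.0373,0.3281,0.0132],"spin":0.21,"gripper":0.07},
  {"slide":[-0.0373,0.3281,0.0132],"spin":0.21,"gripper":0.07},
  {"slide":[-0.0373,0.3281,0.0132],"spin":0.21,"gripper":0.07},
  {"slide":[-0.0373,0.3281,0.0132],"spin":0.21,"gripper":0.07},
  {"slide":[-0.0373,0.3281,0.0132],"spin":0.21,"gripper":0.07},
  {"slide":[-0.0373,0.3281,0.0132],"spin":0.21,"gripper":0.07},
  {"slide":[-0.0373,0.3281,0.0132],"spin":0.21,"gripper":0.07},
  {"slide":[-0.0373,0.3281,0.0132],"spin":0.21,"gripper":0.07},
])

```text
time_s: 18.7
ee_pos: [0.4418, 0.3715, 0.2792]
eef_rot: [3.141, -0.0, 2.935]
force: [0.6, -0.1, -0.6]
grip_width: 0.0698
grip_force: 0.0
```

```bash
python3 h.py -.0373 .3281 .0132 .21 .4422 .3678 .0405 2.932;python3 -c "
from h import *
p,d=cams.camera('top'); X=cloud('top',d); print(fit(X,(.405,.04),.015,.032))"
```

```text
slide [-0.     -0.0003  0.0595] spin -0.0 | lag [0.0012 0.0032 0.0009] t 18.7 q6 -0.73
{'c': array([406.4,  39.1]), 'size': array([48. , 34.9]), 'yaw': np.float64(-0.007), 'z': np.float64(25.3), 'n': 166, 'mean': array([405.4,  38.8])}
```

>>> jog_arm([
  {"slide":[0,0,0.025],"spin":0,"gripper":0.07},
  {"slide":[0,0,0.045],"spin":0,"gripper":0.06},
  {"slide":[0,0,0.055],"spin":0,"gripper":0.05},
  {"slide":[0,0,0.0595],"spin":0,"gripper":0.05},
  {"slide":[0,0,0.0595],"spin":0,"gripper":0.025},
  {"slide":[0,0,0.0595],"spin":0,"gripper":0.025},
  {"slide":[0,0,0.0595],"spin":0,"gripper":0.025},
  {"slide":[0,0,0.0595],"spin":0,"gripper":0.025},
])

```text
time_s: 19.55
ee_pos: [0.4425, 0.3679, 0.2212]
eef_rot: [3.141, 0.001, 2.932]
force: [-0.7, -2.5, 6.2]
grip_width: 0.0336
grip_force: 30.0
```

>>> jog_arm([
  {"slide":[0,0,0],"spin":0,"gripper":0.025},
  {"slide":[0,0,0],"spin":0,"gripper":0.025},
  {"slide":[0,0,-0.02],"spin":0,"gripper":0.025},
  {"slide":[0,0,-0.05],"spin":0,"gripper":0.025},
  {"slide":[0,0,-0.07],"spin":0,"gripper":0.025},
])

```text
time_s: 20.05
ee_pos: [0.4423, 0.368, 0.2921]
eef_rot: [3.141, 0.001, 2.932]
force: [0.3, 0.2, -1.5]
grip_width: 0.0336
grip_force: 30.0
```

```bash
echo 0 0 .0595 0 >>log.txt; python3 h.py 0 0 -.07 0 .5178 .1431 .11 3.229
```

```text
slide [-0.1207 -0.2043  0.0003] spin -0.297 | lag [-0.0001 -0.0001 -0.0015] t 20.05 q6 -0.73
```

>>> jog_arm([
  {"slide":[-0.1207,-0.2043,0],"spin":-0.297,"gripper":0.025},
  {"slide":[-0.1207,-0.2043,0],"spin":-0.297,"gripper":0.025},
  {"slide":[-0.1207,-0.2043,0],"spin":-0.297,"gripper":0.025},
  {"slide":[-0.1207,-0.2043,0],"spin":-0.297,"gripper":0.025},
  {"slide":[-0.1207,-0.2043,0],"spin":-0.297,"gripper":0.025},
  {"slide":[-0.1207,-0.2043,0],"spin":-0.297,"gripper":0.025},
  {"slide":[-0.1207,-0.2043,0.02],"spin":-0.297,"gripper":0.025},
  {"slide":[-0.1207,-0.2043,0.04],"spin":-0.297,"gripper":0.025},
])

```text
time_s: 20.85
ee_pos: [0.5178, 0.143, 0.2502]
eef_rot: [3.141, 0.001, -3.055]
force: [-0.2, 0.3, -1.4]
grip_width: 0.0336
grip_force: 30.0
```

```bash
python3 h.py -.1207 -.2043 .04 -.297 .5178 .1431 .045 3.229
```

```text
slide [-0.0001 -0.      0.0253] spin -0.0 | lag [-0.     -0.0001  0.    ] t 20.85 q6 -1.46
```

>>> jog_arm([
  {"slide":[0,0,0.01],"spin":0,"gripper":0.025},
  {"slide":[0,0,0.017],"spin":0,"gripper":0.025},
  {"slide":[0,0,0.022],"spin":0,"gripper":0.025},
  {"slide":[0,0,0.025],"spin":0,"gripper":0.025},
  {"slide":[0,0,0.025],"spin":0,"gripper":0.025},
])

```text
time_s: 21.35
ee_pos: [0.5179, 0.143, 0.2255]
eef_rot: [3.142, 0.001, -3.054]
force: [-0.5, -0.7, -1.5]
grip_width: 0.0333
grip_force: 30.0
```

>>> jog_arm([
  {"slide":[0,0,0],"spin":0,"gripper":0.07},
  {"slide":[0,0,0],"spin":0,"gripper":0.07},
  {"slide":[0,0,0],"spin":0,"gripper":0.07},
  {"slide":[0,0,0],"spin":0,"gripper":0.07},
  {"slide":[0,0,-0.02],"spin":0,"gripper":0.07},
  {"slide":[0,0,-0.05],"spin":0,"gripper":0.07},
  {"slide":[0,0,-0.07],"spin":0,"gripper":0.07},
])

```text
time_s: 22.05
ee_pos: [0.5179, 0.1429, 0.297]
eef_rot: [3.141, 0.001, -3.054]
force: [-0.7, -0.1, -0.2]
grip_width: 0.07
grip_force: 0.0
```

```bash
echo 0 0 .025 0 >>log.txt; python3 h.py 0 0 -.07 0 .405 .039 .0323 3.1416
```

```text
slide [ 0.1214 -0.0939  0.0829] spin 0.087 | lag [-0.0001 -0.0002 -0.0017] t 22.05 q6 -1.46
```

>>> jog_arm([
  {"slide":[0.1214,-0.0939,0],"spin":0.087,"gripper":0.07},
  {"slide":[0.1214,-0.0939,0],"spin":0.087,"gripper":0.07},
  {"slide":[0.1214,-0.0939,0],"spin":0.087,"gripper":0.07},
  {"slide":[0.1214,-0.0939,0],"spin":0.087,"gripper":0.07},
  {"slide":[0.1214,-0.0939,0.03],"spin":0.087,"gripper":0.07},
  {"slide":[0.1214,-0.0939,0.06],"spin":0.087,"gripper":0.06},
  {"slide":[0.1214,-0.0939,0.075],"spin":0.087,"gripper":0.05},
  {"slide":[0.1214,-0.0939,0.082],"spin":0.087,"gripper":0.05},
])

```text
time_s: 22.85
ee_pos: [0.4052, 0.039, 0.2121]
eef_rot: [3.142, -0.002, -3.141]
force: [-0.2, 0.7, -0.0]
grip_width: 0.0512
grip_force: 0.0
```

>>> jog_arm([
  {"slide":[0,0,0],"spin":0,"gripper":0.025},
  {"slide":[0,0,0],"spin":0,"gripper":0.025},
  {"slide":[0,0,0],"spin":0,"gripper":0.025},
  {"slide":[0,0,0],"spin":0,"gripper":0.025},
  {"slide":[0,0,0],"spin":0,"gripper":0.025},
  {"slide":[0,0,-0.02],"spin":0,"gripper":0.025},
  {"slide":[0,0,-0.05],"spin":0,"gripper":0.025},
  {"slide":[0,0,-0.08],"spin":0,"gripper":0.025},
])

```text
time_s: 23.65
ee_pos: [0.4048, 0.0388, 0.2943]
eef_rot: [-3.142, -0.001, -3.141]
force: [0.1, 0.7, -0.8]
grip_width: 0.0336
grip_force: 30.0
```

```bash
echo .1214 -.0939 .082 .087 >>log.txt; python3 h.py 0 0 -.08 0 .4422 .368 .11 2.932
```

```text
slide [-0.0373  0.329   0.0035] spin 0.21 | lag [ 0.0002 -0.0002 -0.0011] t 23.65 q6 -1.57
```

>>> jog_arm([
  {"slide":[-0.0373,0.329,0],"spin":0.21,"gripper":0.025},
  {"slide":[-0.0373,0.329,0],"spin":0.21,"gripper":0.025},
  {"slide":[-0.0373,0.329,0],"spin":0.21,"gripper":0.025},
  {"slide":[-0.0373,0.329,0],"spin":0.21,"gripper":0.025},
  {"slide":[-0.0373,0.329,0],"spin":0.21,"gripper":0.025},
  {"slide":[-0.0373,0.329,0],"spin":0.21,"gripper":0.025},
  {"slide":[-0.0373,0.329,0],"spin":0.21,"gripper":0.025},
  {"slide":[-0.0373,0.329,0.01],"spin":0.21,"gripper":0.025},
])

```text
time_s: 24.45
ee_pos: [0.442, 0.3716, 0.284]
eef_rot: [3.139, 0.002, 2.935]
force: [1.2, 0.4, -1.0]
grip_width: 0.0338
grip_force: 30.0
```

```bash
python3 h.py -.0373 .329 .01 .21 .4422 .368 .041 2.932
```

```text
slide [-0.     -0.      0.0625] spin -0.0 | lag [ 0.001   0.0035 -0.0004] t 24.45 q6 -0.73
```

>>> jog_arm([
  {"slide":[0,0,0.015],"spin":0,"gripper":0.025},
  {"slide":[0,0,0.035],"spin":0,"gripper":0.025},
  {"slide":[0,0,0.045],"spin":0,"gripper":0.025},
  {"slide":[0,0,0.052],"spin":0,"gripper":0.025},
  {"slide":[0,0,0.057],"spin":0,"gripper":0.025},
  {"slide":[0,0,0.06],"spin":0,"gripper":0.025},
  {"slide":[0,0,0.062],"spin":0,"gripper":0.025},
  {"slide":[0,0,0.062],"spin":0,"gripper":0.025},
])

```text
time_s: 25.25
ee_pos: [0.4424, 0.3679, 0.2218]
eef_rot: [3.141, 0.001, 2.932]
force: [0.9, 1.6, 0.6]
grip_width: 0.0335
grip_force: 30.0
```

Seated; release, rise, and retract towards the base to clear the camera view.

>>> jog_arm([
  {"slide":[0,0,0],"spin":0,"gripper":0.07},
  {"slide":[0,0,0],"spin":0,"gripper":0.07},
  {"slide":[0,0,0],"spin":0,"gripper":0.07},
  {"slide":[0,0,0],"spin":0,"gripper":0.07},
  {"slide":[0,0,-0.02],"spin":0,"gripper":0.07},
  {"slide":[0,0,-0.05],"spin":0,"gripper":0.07},
  {"slide":[0,0,-0.09],"spin":0,"gripper":0.07},
  {"slide":[0,0,-0.12],"spin":0,"gripper":0.07},
])

```text
time_s: 26.05
ee_pos: [0.4422, 0.3678, 0.3435]
eef_rot: [3.141, 0.001, 2.932]
force: [0.4, 0.2, -0.1]
grip_width: 0.0704
grip_force: 0.0
```

>>> jog_arm([
  {"slide":[0,-0.16,-0.05],"spin":0,"gripper":0.07},
  {"slide":[0.04,-0.16,-0.05],"spin":0,"gripper":0.07},
  {"slide":[0.07,-0.16,-0.05],"spin":0,"gripper":0.07},
  {"slide":[0.07,-0.16,-0.05],"spin":0,"gripper":0.07},
  {"slide":[0.07,-0.16,-0.05],"spin":0,"gripper":0.07},
  {"slide":[0.07,-0.16,-0.05],"spin":0,"gripper":0.07},
])

```text
time_s: 26.65
ee_pos: [0.3404, 0.2258, 0.3919]
eef_rot: [3.14, 0.001, 2.931]
force: [0.3, 0.4, -0.2]
grip_width: 0.0702
grip_force: 0.0
```

Run:
```python
from h import *
p,d=cams.camera("top"); X=cloud("top",d)
def f(n,c,lo,hi): print(n,fit(X,c,lo,hi))
f("chl",(.50,-.072),.031,.046); f("lamp",(.44,-.297),.035,.052); f("chs",(.441,.365),.026,.040); f("radio",(.52,.143),.029,.045)
cv2.imwrite("pics/end.png",cv2.resize(p[130:270,85:360],(800,407),interpolation=cv2.INTER_CUBIC)[:,:,::-1])
o=telemetry.get_obs(); print(o["time_s"],o["ee_pos"],o["grip_force"])
```

```text
chl {'c': array([499.7, -73.5]), 'size': array([71.6, 39.8]), 'yaw': np.float64(-0.085), 'z': np.float64(37.8), 'n': 285, 'mean': array([499.3, -73.7])}
lamp {'c': array([ 439.4, -301.7]), 'size': array([71.9, 40.9]), 'yaw': np.float64(0.143), 'z': np.float64(44.0), 'n': 297, 'mean': array([ 439.2, -300.8])}
chs {'c': array([442. , 365.9]), 'size': array([50.6, 34.6]), 'yaw': np.float64(-0.261), 'z': np.float64(33.0), 'n': 179, 'mean': array([442.1, 364.9])}
radio {'c': array([517. , 141.9]), 'size': array([49.5, 33.6]), 'yaw': np.float64(0.091), 'z': np.float64(36.9), 'n': 171, 'mean': array([516.9, 141.4])}
26.7 [0.34083327 0.22611713 0.39145418] 0.0
```

View pics/end.png

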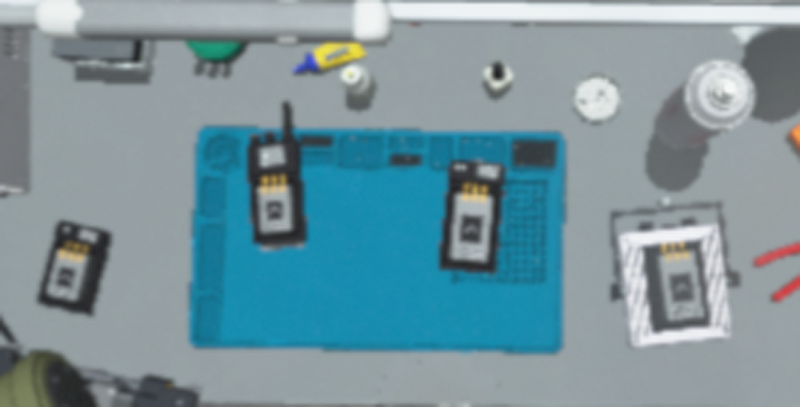

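The picture shows all four packs in their bays with contacts at the +x end: (67,268), (275,212), (472,228), (680,288). The bystanders are unmoved. I'll do a quick tilt check, then hand in.

Run:
```python
from h import *
p,d=cams.camera("top"); X=cloud("top",d); ok=True
for c,z in (((.5,-.073),.038),((.439,-.301),.044),((.442,.366),.033),((.517,.142),.037)):
    m=(np.hypot(X[...,0]-c[0],X[...,1]-c[1])<.022)&(abs(X[...,2]-z)<.006); P=X[m]
    a=np.linalg.lstsq(np.c_[P[:,:2]-c,np.ones(len(P))],P[:,2],rcond=None)[0]; print(a.round(4)); ok&=np.hypot(*a[:2])<.06
if ok: print(workorder.hand_in())
```

```text
[-0.0012  0.0185  0.0381]
[ 0.0017 -0.02    0.0439]
[-0.0213  0.0036  0.033 ]
[-0.0236 -0.024   0.0371]
the job is handed in; nothing more can be done
None
```

All four packs are swapped and lie flat in their bays, contact ends at the contacts; the gripper is empty, the flux bottle and screw tin were left alone, and the job was handed in at about 27 s (no verdict was returned).

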